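Close a press-stud with the hand flywheel press

TASK

Set the press-stud in the black hand press: with shut fingertips push the stud slide gently home against its buffer under the ram, then take the handle on top and turn the flywheel clockwise (seen from above) until you feel the resistance climb, peak and give way as the stud closes. Stop there, just past the peak: more than about a twelfth of a turn beyond it crushes the stud. Let go, and leave the other things on the bench where they are.

Things in the scene. Friction and masses are not known exactly. Their poses are not given: they have to be found in the camera images.
- slide_tab (a point): Middle of the near face of the slide's push tab: an upright steel plate 64 mm wide, 14 mm thick, from 20 to 82 mm above the table (point 55 mm up). Its x axis is the push direction, level, inward to the press. Slides with about 4 N of drag and stays where left; fully home this face is 135 mm short of wheel_axis, on a rubber buffer with a little give. Push with shut fingertips, under 30 N.
- press: Black cast-iron C-frame hand press, 120 mm wide. Origin on the table under the screw axis; x axis = the slide's push direction, within 0.25 rad of world x. Column on the side away from the robot, base 20 mm high. The slide, a flat steel tongue with a small brass press-stud at its far end, runs in the base from the near side. A 136 mm drum sits under the flywheel.
- wheel_axis (a point): Fixed point on the press's vertical screw axis, level with the flywheel's top face, 196 mm above the table; x axis as the press. The flywheel, a dark steel ring 170 mm across with three spokes (hub top 208 mm up), turns level about it; clockwise from above drives the ram down. Nothing is above it but the handle. It turns with a drag of 2 to 3.5 N at the handle and stays where left.
- handle_mid (a point): Middle of the flywheel's handle: an upright round wooden grip 23 mm across, 199 to 251 mm above the table (point 226 mm up), 72 mm from the axis; it spins on its pin, so it can be held with the hand not turning. It starts anywhere on the side of the wheel nearer the robot, or to the left or right of that.
- wheel: The flywheel, origin on its axis in its underside, x axis to the handle, z up. Its joint (not read out) grows clockwise, 0 at the middle of the stiff spot, which lies 1.1 to 2.2 rad past the start: unknown, feel for it. From 0.3 rad before it the push needed at the handle climbs to 12 to 15 N, then drops to the drag; past it the stud closes and drives the wheel on by up to 0.3 rad. Then only drag, no stop.
- mallet_mid (a point): Bystander to leave alone: loose mallet, wooden, 260 mm long, lying; point 13 mm up, half-way along
- bowl_mid (a point): Bystander to leave alone: loose dark wooden bowl, 96 mm across, 38 mm tall; its centre
- jar_mid (a point): Bystander to leave alone: loose amber jar with a steel lid, 60 mm across, 75 mm tall; its centre
- awl_mid (a point): Bystander to leave alone: loose awl, wooden handle, 160 mm long, lying; its middle
- brush_mid (a point): Bystander to leave alone: loose brush, 170 mm long, lying; its middle
- buckle_mid (a point): Bystander to leave alone: loose steel belt buckle, 50 x 56 mm, 6 mm thick, lying near the press on the wheel's left (+y) side; its centre
- burnisher_mid (a point): Bystander to leave alone: loose upright wooden burnisher, a cylinder 34 mm across and 60 mm tall, near the press on its right (-y) side; its centre

How it is judged (in metres and radians):
On the way, in this order (a step that is already met when the one before it is completed fails the run):
1. the slide is pushed fully home against its buffer (x of slide_tab in the frame of wheel_axis above -0.1375 m), for 0.2 s.
2. the flywheel is turned just past the peak and the stud is closed (value of joint wheel between 0.06 and 0.55 rad), for 0.2 s.
At the end, for the whole second after the job is handed in: The slide is fully home (within 2.5 mm), the stud is closed with the flywheel at rest 0.06 to 0.55 rad past the middle of the stiff spot, and the handle is let go (all of step 2 and x of slide_tab in the frame of wheel_axis above -0.1375 m and velocity of joint wheel between -0.15 and 0.15 rad/s); the robot touches nothing.
It fails at once if the flywheel is turned more than 0.55 rad past the middle of the stiff spot (crushed stud) (value of joint wheel above 0.55 rad).
It fails at once if the slide is pushed with more than 30 N (contact force between anything else and slide above 30 N).
It fails at once if a bystander is moved more than 30 mm (distance of any of mallet_mid, bowl_mid, jar_mid, awl_mid, brush_mid, buckle_mid, burnisher_mid from where it was at the start of the episode above 0.03 m).
It also fails if it takes over 72 s, if anything falls off the work surface, if the arm or the gripper's body presses on something with over 40 N, if the wrist force passes 120 N, or if a joint passes its speed limit or range.

ROBOT

A 6-joint arm with a two-finger parallel gripper is mounted at the origin on the work surface. World frame = base frame: x ahead of the robot, y to its left, z up, the work surface at z = 0. Lengths are in mm, angles in rad, forces in N, time in s.
With the tool pointing down it reaches from about 350 to 850 mm from the base axis. Payload 8.1 kg.
Tool frame: the origin (TCP) lies on the centre line of the jaws, within the pads' length; the fingertips stand env.nose_length ahead of it and the grasp point (between the pads) is the TCP (env.nose_length is the distance from the TCP to the fingertips, in mm); z points along the fingers, y is the direction in which the jaws open and shut (so a half turn about z gives the same grasp; the last joint's range is limited). The gripper opens to 85 mm and grips with 20 to 120 N. Pads are 22 mm wide; open, the fingers measure 114 mm over their backs; the gripper's body (76 mm by 85 mm) begins 54 mm behind the grasp point. The pads swing forward as they close: fully open they stand 13 mm farther back than shut.
Start: joints at [-1.25, 0.13, 1.488, -0, 1.523, -0.085], TCP at [236.872, -551.269, 250.292] pointing down, gripper open.
Joint ranges: [-2.96, 2.96], [-0.89, 2.26], [0.02, 2.5], [-1.34, 4.48], [0, 2.73], [-2.66, 2.66]. Speed limits (rad/s): [2.39, 2.39, 2.79, 3.14, 3.14, 3.14].

INTERFACE

Orientations are given as a rotation vector (axis times angle).
In Python, from cell import env gives the robot as it stands.
- The arm moves only by the shell command python3 -m pendant 'ROWS' [OPENING] [FORCE]. ROWS is JSON, one flat list of numbers, 6 for each row, row after row: the shift along the tool's x, y, z in cm, then the turn, a rotation vector about the tool's x, y, z in rad. In form: [tx, ty, tz, ax, ay, az, tx, ty, tz, ax, ay, az, ...]. A call has exactly 8 rows; each row shifts and turns the commanded pose from where the row before left it, along the tool's axes as they then stand; what a row does not reach is not made up. A row lasts 1/12 s, in which the tool goes at most 41.7 mm and 7.16 degrees, less where a joint would pass 70% of its speed; a pose out of reach is approached as far as the arm can. A call with a gripper value outside its range is refused whole. OPENING is the opening in per cent of the stroke, from 0 (shut) to 100 (fully open), set as the call begins (- or left out, the last holds). The fingers move at their own pace and stop on an object; FORCE is the grip in N (left out, the last holds). Time passes only in rows, so rows that do not move let the fingers close, or fill a call up. It gives the time, the measured TCP pose, the force and the opening at its end, in the units of the state.
- env.observe(): the state, without advancing time (a new reading comes with each control period).
- env.get_image(name): name is "side" or "top" or "wrist"; returns (picture, depth): 480x640x3 uint8, red, green, blue; 480x640 float32, mm along the optical axis (not along the pixel's ray), 0 where there is no reading.
- env.camera_model(name): a dict with "intrinsics" (3x3 intrinsics, pixels), "R" (3x3) and "t" (3): a world point X has camera coordinates R X + t; the wrist camera has in their place "mount" (4x4, takes a point from camera to tool coordinates, whose origin is the TCP and whose axes are the flange's). Camera axes: x right, y down, z forward; pixel columns grow to the right and rows downward; lengths in mm; the calibration is good to about 2 mm. A picture is of the moment at which its call begins: read the wrist's pose just before it. camera_model takes no time and is no camera call.
- env.close_job(): hands the job in, once; it reports no verdict.
The state is a dict: "t": time; "joints": joint angles; "qd": joint speeds; "tau": joint torques, N m; "ee_pos": TCP position; "eef_rot": TCP orientation; "contact_force": force on the tool from outside, world axes, zero at the start; "torque": the same for the moment, N m; "gripper_width": finger opening in mm.
Only numpy, scipy, OpenCV 4.12 (cv2) and the standard library are available. Lean on these libraries where they do the work, as an engineer would, in place of code of your own. Each camera call takes 0.05 s, during which the arm holds its last target. There are 200 camera calls.

## Working session

There is one attempt and no reset: what is moved stays moved. The work goes in short steps, Python scripts to look and compute and a shell command to move; the robot and the scene stay as the last step left them, time stands still between calls to the robot, and variables do not carry over. Pictures are saved under pics/ and viewed, on a budget of 10 in all, crops included, one or two more only if the job needs it, and the job is handed in when it is done.

```bash
ls; mkdir -p pics
python3 - <<'E'
from cell import env
import cv2,numpy as np
print(env.observe(), env.nose_length)
for n in ("side","top"):
    p,d=env.get_image(n); cv2.imwrite(f"pics/{n}0.png",p[:,:,::-1]); np.savez(f"pics/{n}0.npz",p=p,d=d)
    print(n,env.camera_model(n))
print(env.camera_model("wrist"))
E
```

```text
pics
{'t': 0.0, 'joints': array([-1.25036417e+00,  1.31175123e-01,  1.48927763e+00, -2.29648059e-05,
        1.52302200e+00, -8.53945091e-02]), 'qd': array([-0.00166912,  0.00176234, -0.00052045, -0.0013525 , -0.00020425,
       -0.00014038]), 'tau': array([ 2.27662204e-03, -5.69398999e+01, -5.00549448e+01, -5.92312386e-07,
        1.50706322e-02,  4.53588041e-05]), 'ee_pos': array([ 236.71802163, -550.76085156,  249.23698072]), 'eef_rot': array([-3.07531006e+00, -6.32731093e-01,  3.82188918e-04]), 'contact_force': array([-0.75171038, -0.86920739,  0.60684291]), 'torque': array([-0.02003774,  0.02114871, -0.03578251]), 'gripper_width': 85.30552702859306} 19.0
side {'intrinsics': array([[512.73660644,   0.        , 318.90779696],
       [  0.        , 512.73660644, 244.03049913],
       [  0.        ,   0.        ,   1.        ]]), 'R': array([[ 0.99405162, -0.10862777, -0.00783461],
       [-0.07660289, -0.64622982, -0.75928849],
       [ 0.07741686,  0.75537211, -0.65070701]]), 't': array([-501.20517085,  132.37359288, 1388.86094319])}
top {'intrinsics': array([[566.39072355,   0.  
[... 157 characters left out ...]
9952074,  0.01323769],
       [-0.98212042,  0.02502494, -0.18658307],
       [ 0.18616238, -0.0182222 , -0.98235   ]]), 't': array([ -16.01687298,  534.36581018, 1407.91799762])}
{'intrinsics': array([[386.84856362,   0.        , 320.45615081],
       [  0.        , 386.84856362, 243.09656854],
       [  0.        ,   0.        ,   1.        ]]), 'mount': array([[-2.15598380e-04, -9.59371977e-01, -2.82144224e-01,
         7.22840935e+01],
       [ 9.99999968e-01, -2.44325087e-04,  6.66335406e-05,
        -2.43632325e-01],
       [-1.32861264e-04, -2.82144201e-01,  9.59371999e-01,
        -1.23017041e+02],
       [ 0.00000000e+00,  0.00000000e+00,  0.00000000e+00,
         1.00000000e+00]])}
```

View pics/side0.png

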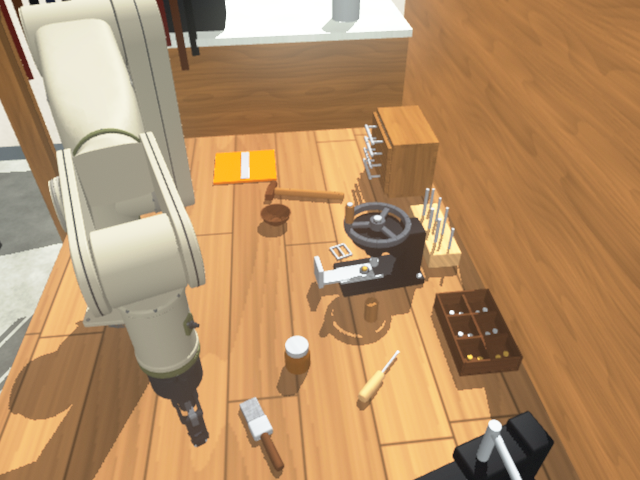

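View pics/top0.png

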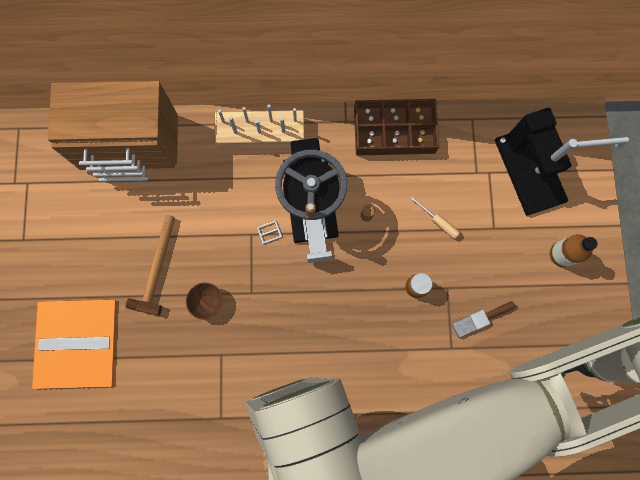

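The side view has the wheel at about (378,225), its handle at (350,212) and the tab at (320,272). The top view has the wheel hub at (311,183), the handle at (311,209) and the tab at (319,256). The buckle is at (269,232) and the burnisher at (367,212).

```bash
cat > h.py <<'E'
import numpy as np
from cell import env
from scipy.spatial.transform import Rotation as Rot
def cloud(n,d):
    m=env.camera_model(n);K=m["intrinsics"];v,u=np.mgrid[0:480,0:640]
    c=np.stack([(u-K[0,2])/K[0,0]*d,(v-K[1,2])/K[1,1]*d,d],-1)
    return (c-m["t"])@m["R"]
E
python3 - <<'E'
from h import *
from scipy.optimize import least_squares
out={}
for n,box in (("top",(265,140,360,275)),("side",(300,190,430,300))):
    d=np.load(f"pics/{n}0.npz")["d"]; X=cloud(n,d); u0,v0,u1,v1=box
    P=X[v0:v1,u0:u1].reshape(-1,3); P=P[d[v0:v1,u0:u1].ravel()>0]
    if n=="top": print("table z",np.median(X[240:280,370:400,2]))
    z=P[:,2]; ring=P[(z>185)&(z<200)]
    f=least_squares(lambda q:np.hypot(ring[:,0]-q[0],ring[:,1]-q[1])-q[2],[*np.median(ring[:,:2],0),77],loss="soft_l1",f_scale=4)
    c=f.x[:2]; r=np.hypot(*(P[:,:2]-c).T); print(n,"ring",f.x,len(ring),np.percentile(r[(z>185)&(z<200)],[1,50,99]))
    rr=ring[(r[(z>185)&(z<200)]<95)]; print("extent mid",(rr.min(0)+rr.max(0))/2, rr.max(0)-rr.min(0))
    hub=P[(z>202)&(r<25)]; print("hub",len(hub),hub.mean(0) if len(hub) else 0)
    ht=P[(z>210)&(z<258)&(r>45)&(r<95)]; print("handle",len(ht),ht.mean(0),ht.min(0),ht.max(0)); 
    t=ht[ht[:,2]>246]; print(" htop",len(t),t.mean(0) if len(t) else 0)
    tab=P[(z>40)&(z<86)&(P[:,0]<c[0]-110)]; print("tab",len(tab),tab.mean(0),tab.min(0),tab.max(0))
    tt=tab[tab[:,2]>76]; 
    if len(tt)>3:
        q=np.linalg.svd(tt[:,:2]-tt[:,:2].mean(0))[2][0]; print(" tabtop",len(tt),tt.mean(0),"dir",q,np.arctan2(-q[0]*np.sign(q[1]),abs(q[1])), np.ptp((tt[:,:2])@q))
    ton=P[(z>15)&(z<60)&(P[:,0]>c[0]-130)&(P[:,0]<c[0]-80)]; print("tongue",len(ton),np.median(ton,0) if len(ton) else 0)
E
```

```text
table z -0.11324990395136508
top ring [651.62377054 -15.71237139  75.14527208] 1692 [16.49599187 75.29617324 86.56398504]
extent mid [653.56933988 -15.15919638 192.51859053] [170.00770269 169.0331927   14.87982846]
hub 118 [653.44125262 -16.26946361 205.56990468]
handle 117 [579.16757779 -12.25425716 243.47535607] [569.80262161 -23.60285661 210.44618441] [592.46233741  -0.70756512 257.14184433]
 htop 74 [581.51782819 -11.95683625 251.50736363]
tab 192 [499.43205636 -32.66974333  74.20847053] [490.87151911 -64.08751691  40.30852759] [511.62566215  -2.12023831  85.88931711]
 tabtop 129 [501.16223906 -32.74560059  80.95279294] dir [-0.11351124  0.99353671] 0.11375642658773794 61.54744111797068
tongue 483 [555.20151282 -24.30349581  27.85824517]
side ring [651.85884699 -17.85866444  74.69595517] 1258 [14.48208852 75.13255468 86.7813696 ]
extent mid [651.39248555 -14.89207959 192.44553319] [170.00271539 174.07517843  14.88810718]
hub 75 [651.10705025 -17.41633063 205.10609024]
handle 154 [578.77883709 -17.25007536 235.99253525] [568.97314043 -24.65058393 210.26717338] [590.32625049  -1.27511017 256.58660148]
 htop 51 [578.92446929 -14.29100929 251.37718101]
tab 178 [497.68768835 -41.25760483  69.65632605] [488.4291575  -66.43074878  40.11818069] [507.41850513  -0.94184497  85.63116054]
 tabtop 90 [498.3029934  -33.14971891  80.62048643] dir [ 0.10905327 -0.99403591] 0.10927059287426205 61.649980893527726
tongue 458 [553.69601966 -21.54728312  26.62149954]
```

Axis is at about (652,-16), handle at (580,-13) with r≈72, and yaw ≈0.11. The tab near face is at about (493,-33), which leaves roughly 25 mm to push. These agree with the given sizes. Next I turn the tool so that y is the push direction, then move across at height with the fingers shut.

```bash
R='[0,0,0,0,0,-0.08,0,0,0,0,0,-0.08,0,0,0,0,0,-0.08,0,0,0,0,0,-0.08,0,0,0,0,0,-0.08,0,0,0,0,0,-0.08,0,0,0,0,0,-0.08,0,0,0,0,0,-0.08]'
python3 -m pendant '[0,0,0,0,0,-0.08,0,0,0,0,0,-0.08,0,0,0,0,0,-0.08,0,0,0,0,0,-0.08,0,0,0,0,0,-0.08,0,0,0,0,0,-0.08,0,0,0,0,0,-0.08,0,0,0,0,0,-0.08]' 0 100
python3 -m pendant '[0,0,0,0,0,-0.08,0,0,0,0,0,-0.08,0,0,0,0,0,-0.08,0,0,0,0,0,-0.08,0,0,0,0,0,-0.08,0,0,0,0,0,-0.08,0,0,0,0,0,-0.08,0,0,0,0,0,-0.08]'
python3 -m pendant '[3,1.5,0,0,0,0,3,1.5,0,0,0,0,3,1.5,0,0,0,0,3,1.5,0,0,0,0,3,1.5,0,0,0,0,3,1.5,0,0,0,0,3,1.5,0,0,0,0,3,1.5,0,0,0,0]'
python3 -m pendant '[3,1.5,0,0,0,0,3,1.5,0,0,0,0,3,1.5,0,0,0,0,3,1.5,0,0,0,0,3,1.5,0,0,0,0,3,1.5,0,0,0,0,3,1.5,0,0,0,0,0,0,0,0,0,0]'
python3 -c "
from h import *
s=env.observe();R=Rot.from_rotvec(s['eef_rot']).as_matrix();print(s['t'],s['ee_pos'],R.round(3),s['contact_force'])
T=np.array([440,-39.5,64.]);print('to T in tool cm',R.T@(T-s['ee_pos'])/10)"
```

```text
t: 0.77
ee_pos: [236.8, -551.0, 249.6]
eef_rot: [-2.718, -1.574, -0.0]
contact_force: [0.3, 0.6, 0.3]
gripper_width: -0.1
t: 1.43
ee_pos: [236.8, -551.0, 249.7]
eef_rot: [-2.085, -2.349, -0.001]
contact_force: [-0.1, 0.8, -0.4]
gripper_width: 0.2
t: 2.1
ee_pos: [328.6, -297.4, 249.8]
eef_rot: [-2.09, -2.345, -0.0]
contact_force: [0.3, 0.4, -0.2]
gripper_width: -0.2
t: 2.77
ee_pos: [409.7, -73.6, 250.0]
eef_rot: [-2.083, -2.35, -0.003]
contact_force: [-0.9, -0.5, -0.4]
gripper_width: -0.3
2.7667 [409.70985651 -73.56749052 250.02175246] [[-0.12   0.993  0.   ]
 [ 0.993  0.12   0.002]
 [ 0.002  0.001 -1.   ]] [-0.86425474 -0.54841068 -0.40425426]
to T in tool cm [ 2.97603709  3.40279066 18.61144836]
```

```bash
python3 -m pendant '[1,1,2,0,0,0,1,1,2,0,0,0.01,1,1,2,0,0,0,0,0.4,3,0,0,0,0,0,3,0,0,0,0,0,3,0,0,0,0,0,2.6,0,0,0,0,0,1,0,0,0]'
python3 -m pendant '[0,0.5,0,0,0,0,0,0.5,0,0,0,0,0,0.5,0,0,0,0,0,0.5,0,0,0,0,0,0.3,0,0,0,0,0,0.2,0,0,0,0,0,0,0,0,0,0,0,0,0,0,0,0]'
python3 - <<'E'
from h import *
import cv2
p,d=env.get_image("side");cv2.imwrite("pics/s1.png",cv2.resize(p[150:350,230:460],(690,600))[:,:,::-1])
E
```

```text
t: 3.43
ee_pos: [436.0, -44.5, 60.0]
eef_rot: [-2.098, -2.331, 0.005]
contact_force: [-0.2, 0.0, -0.5]
gripper_width: -0.1
t: 4.1
ee_pos: [464.3, -42.2, 64.6]
eef_rot: [2.101, 2.335, 0.0]
contact_force: [-0.8, -0.4, 0.8]
gripper_width: -0.0
```

View pics/s1.png

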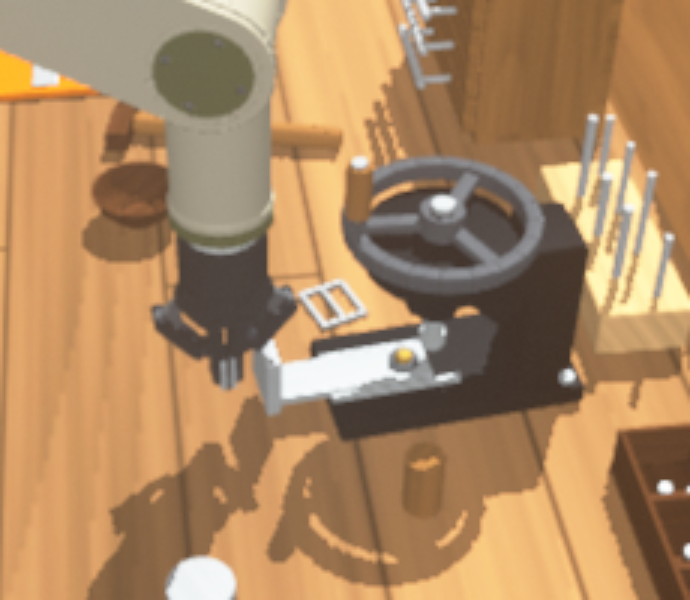

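The shut fingertips are at (228,375) in the crop, just short of the tab at (268,375). The knuckles are above the tab and below the wheel. I'll shift 5 mm sideways and creep in.

```bash
python3 -m pendant '[0.2,0.2,0,0,0,0,0.2,0.2,0,0,0,0,0.1,0.2,0,0,0,0,0,0.2,0,0,0,0,0,0.2,0,0,0,0,0,0.2,0,0,0,0,0,0.2,0,0,0,0,0,0.2,0,0,0,0]'
python3 -m pendant '[0,0.15,0,0,0,0,0,0.15,0,0,0,0,0,0.15,0,0,0,0,0,0.15,0,0,0,0,0,0.15,0,0,0,0,0,0.15,0,0,0,0,0,0.15,0,0,0,0,0,0.15,0,0,0,0]'
```

```text
t: 4.82
ee_pos: [479.7, -35.6, 64.3]
eef_rot: [-2.102, -2.335, 0.0]
contact_force: [0.8, -0.2, 0.5]
gripper_width: 0.0
t: 5.48
ee_pos: [491.4, -34.3, 64.2]
eef_rot: [-2.102, -2.335, 0.0]
contact_force: [-4.6, -0.6, 1.6]
gripper_width: 0.2
```

```bash
python3 -m pendant '[0,0.1,0,0,0,0,0,0.1,0,0,0,0,0,0.1,0,0,0,0,0,0.1,0,0,0,0,0,0.1,0,0,0,0,0,0.1,0,0,0,0,0,0.1,0,0,0,0,0,0.1,0,0,0,0]'
python3 - <<'E'
from h import *
for n in("side",):
    P=cloud(n,env.get_image(n)[1]).reshape(-1,3)
    c=np.array([652.5,-16]);a=np.array([np.cos(.11),np.sin(.11)])
    q=P[:,:2]-c; l=q@a; m=q@[-a[1],a[0]]
    k=(P[:,2]>78)&(P[:,2]<83.5)&(abs(m)<36)&(l<-95)&(l>-175)
    print(k.sum(),np.percentile(l[k],[2,20,50,80,98]))
E
```

```text
t: 6.15
ee_pos: [499.3, -33.4, 64.2]
eef_rot: [-2.102, -2.335, 0.0]
contact_force: [-4.7, 1.1, 0.6]
gripper_width: 0.1
43 [-163.404214   -152.84862766 -136.51971534 -132.10329462 -129.17855239]
```

```bash
python3 -m pendant '[0,0.06,0,0,0,0,0,0.06,0,0,0,0,0,0.06,0,0,0,0,0,0.06,0,0,0,0,0,0.06,0,0,0,0,0,0.06,0,0,0,0,0,0.06,0,0,0,0,0,0.06,0,0,0,0]'
python3 -m pendant '[0,0.03,0,0,0,0,0,0.03,0,0,0,0,0,0.03,0,0,0,0,0,0.03,0,0,0,0,0,0.03,0,0,0,0,0,0.03,0,0,0,0,0,0.03,0,0,0,0,0,0.03,0,0,0,0]'
```

```text
t: 6.87
ee_pos: [504.1, -32.9, 64.2]
eef_rot: [-2.102, -2.335, 0.0]
contact_force: [-3.8, 2.6, -0.9]
gripper_width: 0.3
t: 7.53
ee_pos: [505.9, -32.7, 64.2]
eef_rot: [-2.101, -2.334, 0.001]
contact_force: [-8.8, 2.1, 1.5]
gripper_width: -0.1
```

```bash
python3 -m pendant '[0,0.02,0,0,0,0,0,0.02,0,0,0,0,0,0.02,0,0,0,0,0,0.02,0,0,0,0,0,0.02,0,0,0,0,0,0,0,0,0,0,0,0,0,0,0,0,0,0,0,0,0,0]'
```

```text
t: 8.2
ee_pos: [506.0, -32.7, 64.1]
eef_rot: [-2.1, -2.333, 0.004]
contact_force: [-13.6, 0.7, 7.1]
gripper_width: -0.2
```

```bash
python3 -m pendant '[0,0.02,0,0,0,0,0,0.02,0,0,0,0,0,0.01,0,0,0,0,0,0,0,0,0,0,0,0,0,0,0,0,0,0,0,0,0,0,0,0,0,0,0,0,0,0,0,0,0,0]'
python3 -m pendant '[0,-0.1,0,0,0,0,0,-0.3,0,0,0,0,0,-1,0,0,0,0,0,-2,0,0,0,0,0,-3,0,0,0,0,0,-2,0,0,0,0,0,0,-3,0,0,0,0,0,-3,0,0,0]'
python3 - <<'E'
from h import *
import cv2
c=np.array([652.5,-16]);a=np.array([np.cos(.11),np.sin(.11)])
for n in("side","top"):
    p,d=env.get_image(n);X=cloud(n,d);P=X.reshape(-1,3)
    if n=="side":cv2.imwrite("pics/s2.png",cv2.resize(p[150:350,230:460],(690,600))[:,:,::-1])
    q=P[:,:2]-c; l=q@a; m=q@[-a[1],a[0]]
    k=(P[:,2]>78)&(P[:,2]<84)&(abs(m)<36)&(l<-95)&(l>-175)
    print(n,k.sum(),np.percentile(l[k],[2,20,50,80,98]) if k.sum() else 0)
    k=(P[:,2]>246)&(P[:,2]<254)&(np.hypot(*q.T)<95)&(np.hypot(*q.T)>50)
    print(k.sum(),P[k].mean(0) if k.sum() else 0)
E
```

```text
t: 8.87
ee_pos: [506.0, -32.7, 64.1]
eef_rot: [-2.1, -2.333, 0.005]
contact_force: [-16.7, 1.2, 9.2]
gripper_width: 0.2
t: 9.53
ee_pos: [422.1, -41.4, 123.2]
eef_rot: [-2.101, -2.332, 0.003]
contact_force: [1.3, -0.4, -0.6]
gripper_width: -0.0
side 80 [-135.46709827 -133.38398957 -129.4615629  -125.26050573 -122.14127141]
40 [579.01235123 -14.75109744 249.79274789]
top 0 0
56 [581.48981188 -11.31640055 250.23367701]
```

View pics/s2.png

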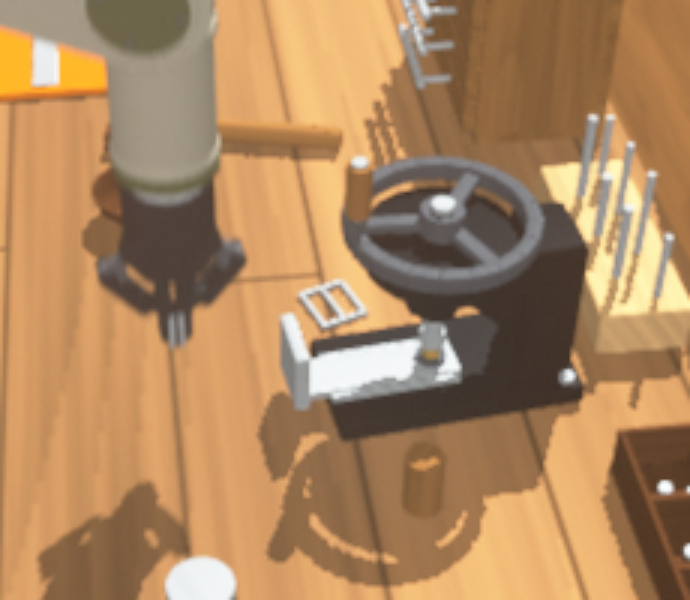

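The slide is home: the tab spans -135 to -122 and the stud at (432,350) sits under the ram. Next I raise, open the gripper and go over the handle.

```bash
python3 -m pendant '[0,0,-3,0,0,0,0,0,-3,0,0,0,0,0,-3.5,0,0,0,0,0,-3.5,0,0,0,0,0,-3.5,0,0,0,0,0,-3.2,0,0,0,0,0,0,0,0,0,0,0,0,0,0,0]' 100
python3 -c "
from h import *
s=env.observe();R=Rot.from_rotvec(s['eef_rot']).as_matrix();print(s['ee_pos'])
print('in tool cm',R.T@(np.array([580,-13,230.])-s['ee_pos'])/10)"
```

```text
t: 10.3
ee_pos: [426.4, -41.9, 324.4]
eef_rot: [2.098, 2.33, 0.006]
contact_force: [-0.8, 0.1, -0.9]
gripper_width: 85.1
[426.44615748 -41.93847985 324.38620632]
in tool cm [ 1.29507656 15.50602357  9.54650464]
```

```bash
python3 -m pendant '[0.2,2.2,0,0,0,0,0.2,2.2,0,0,0,0,0.2,2.2,0,0,0,0,0.2,2.2,0,0,0,0,0.2,2.2,0,0,0,0,0.2,2.2,0,0,0,0,0.1,2.2,0,0,0,0,0,0,0,0,0,0]'
python3 -m pendant '[0,0,1.6,0,0,0,0,0,1.6,0,0,0,0,0,1.6,0,0,0,0,0,1.6,0,0,0,0,0,1.6,0,0,0,0,0,1.4,0,0,0,0,0,0,0,0,0,0,0,0,0,0,0]'
python3 - <<'E'
from h import *
import cv2
print(env.observe()['ee_pos'],env.observe()['contact_force'])
p,d=env.get_image("side");cv2.imwrite("pics/s3.png",cv2.resize(p[150:350,230:460],(690,600))[:,:,::-1])
E
```

```text
t: 10.97
ee_pos: [578.4, -11.8, 318.0]
eef_rot: [-2.1, -2.334, 0.002]
contact_force: [0.6, -0.2, -0.1]
gripper_width: 85.7
t: 11.63
ee_pos: [575.1, -12.4, 225.6]
eef_rot: [-2.1, -2.333, 0.003]
contact_force: [0.8, 0.5, 1.1]
gripper_width: 85.1
[575.08615092 -12.3650292  225.61804354] [0.77883224 0.46970289 1.05346169]
```

View pics/s3.png

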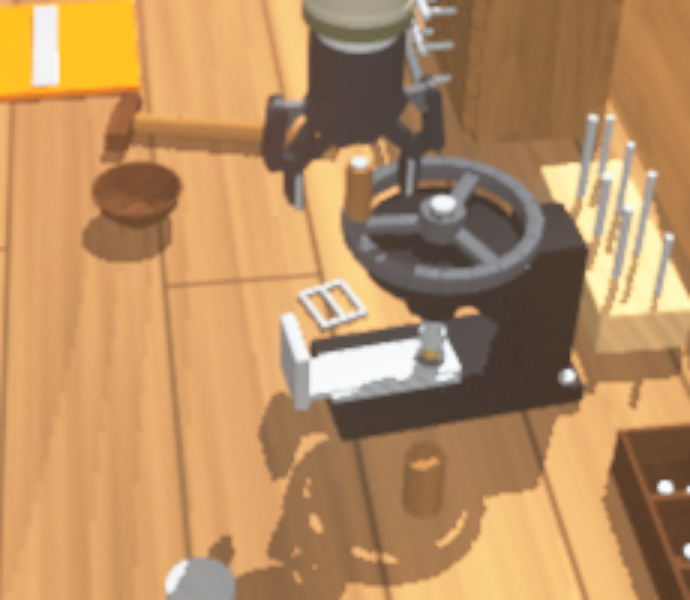

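The open jaws at (297,190) and (410,180) straddle the handle at (358,185). I'll centre by 4 mm, raise 5 mm and close.

```bash
python3 -m pendant '[0,0.4,-0.5,0,0,0,0,0,0,0,0,0,0,0,0,0,0,0,0,0,0,0,0,0,0,0,0,0,0,0,0,0,0,0,0,0,0,0,0,0,0,0,0,0,0,0,0,0]' 10 50
python3 -m pendant '[0,0,0,0,0,0,0,0,0,0,0,0,0,0,0,0,0,0,0,0,0,0,0,0,0,0,0,0,0,0,0,0,0,0,0,0,0,0,0,0,0,0,0,0,0,0,0,0]' 10 50
cat > w.py <<'E'
# rows (tool cm) to swing the held handle by -dphi about axis; force split tangential/radial
from h import *
import sys
c=np.array([652.5,-16.]);s=env.observe();R=Rot.from_rotvec(s['eef_rot']).as_matrix()
p=s['ee_pos'][:2]-c;r=np.hypot(*p);ph=np.arctan2(p[1],p[0])
t=np.array([np.sin(ph),-np.cos(ph)]);f=s['contact_force'][:2]
print('phi %.3f r %.1f z %.1f Ft(resist) %.1f Fr %.1f'%(ph,r,s['ee_pos'][2],-f@t,f@p/r))
for d in map(float,sys.argv[1:]):   # total swing angles from here, each over 8 rows
    old=p
    a=ph-d; new=72*np.array([np.cos(a),np.sin(a)])
    print(d,'to phi %.2f: tool cm total'%a,(R[:2,:2].T@(new-old)/10).round(2))
E
python3 w.py 0.2 0.4 0.6 0.8
```

```text
t: 12.35
ee_pos: [581.2, -11.9, 232.9]
eef_rot: [2.1, 2.334, 0.003]
contact_force: [6.2, -0.7, 0.4]
gripper_width: 22.0
t: 13.02
ee_pos: [581.2, -12.0, 232.9]
eef_rot: [2.1, 2.333, 0.002]
contact_force: [5.5, -0.0, -0.5]
gripper_width: 21.8
phi 3.085 r 71.5 z 232.9 Ft(resist) -0.3 Fr -5.5
0.2 to phi 2.89: tool cm total [1.4  0.32]
0.4 to phi 2.69: tool cm total [2.69 0.96]
0.6 to phi 2.49: tool cm total [3.82 1.84]
0.8 to phi 2.29: tool cm total [4.76 2.93]
```

Gripped at width 22, with the handle 71.5 mm from the axis (72 expected). I'll swing the first 0.4 rad and check.

```bash
python3 -m pendant '[0.176,0.038,0,0,0,0,0.176,0.038,0,0,0,0,0.176,0.038,0,0,0,0,0.176,0.038,0,0,0,0,0.171,0.055,0,0,0,0,0.171,0.055,0,0,0,0,0.171,0.055,0,0,0,0,0.171,0.055,0,0,0,0]'; python3 w.py
python3 -m pendant '[0.165,0.072,0,0,0,0,0.165,0.072,0,0,0,0,0.165,0.072,0,0,0,0,0.165,0.072,0,0,0,0,0.157,0.088,0,0,0,0,0.157,0.088,0,0,0,0,0.157,0.088,0,0,0,0,0.157,0.088,0,0,0,0]'; python3 w.py
```

```text
t: 13.68
ee_pos: [583.1, 1.2, 232.8]
eef_rot: [2.101, 2.332, -0.0]
contact_force: [3.3, -5.3, 0.3]
gripper_width: 21.8
phi 2.898 r 71.5 z 232.8 Ft(resist) 4.3 Fr -4.5
t: 14.35
ee_pos: [587.9, 14.8, 232.8]
eef_rot: [2.101, 2.333, -0.001]
contact_force: [2.4, -4.8, 1.9]
gripper_width: 21.8
phi 2.696 r 71.6 z 232.8 Ft(resist) 3.3 Fr -4.2
```

```bash
python3 -m pendant '[0.147,0.103,0,0,0,0,0.147,0.103,0,0,0,0,0.147,0.103,0,0,0,0,0.147,0.103,0,0,0,0,0.136,0.118,0,0,0,0,0.136,0.118,0,0,0,0,0.136,0.118,0,0,0,0,0.136,0.118,0,0,0,0]'; python3 w.py
python3 -m pendant '[0.124,0.131,0,0,0,0,0.124,0.131,0,0,0,0,0.124,0.131,0,0,0,0,0.124,0.131,0,0,0,0,0.11,0.142,0,0,0,0,0.11,0.142,0,0,0,0,0.11,0.142,0,0,0,0,0.11,0.142,0,0,0,0]'; python3 w.py
```

```text
t: 15.02
ee_pos: [595.4, 27.5, 232.8]
eef_rot: [2.102, 2.334, -0.0]
contact_force: [1.3, -5.9, 3.9]
gripper_width: 22.0
phi 2.491 r 71.8 z 232.8 Ft(resist) 3.9 Fr -4.6
t: 15.68
ee_pos: [605.1, 38.3, 232.7]
eef_rot: [2.102, 2.334, -0.0]
contact_force: [-0.3, -5.8, 6.7]
gripper_width: 22.1
phi 2.288 r 72.0 z 232.7 Ft(resist) 4.0 Fr -4.2
```

```bash
python3 -m pendant '[0.048,0.076,0,0,0,0,0.048,0.076,0,0,0,0,0.048,0.076,0,0,0,0,0.048,0.076,0,0,0,0,0.048,0.076,0,0,0,0,0.048,0.076,0,0,0,0,0.048,0.076,0,0,0,0,0.048,0.076,0,0,0,0]'; python3 w.py
python3 -m pendant '[0.04,0.081,0,0,0,0,0.04,0.081,0,0,0,0,0.04,0.081,0,0,0,0,0.04,0.081,0,0,0,0,0.04,0.081,0,0,0,0,0.04,0.081,0,0,0,0,0.04,0.081,0,0,0,0,0.04,0.081,0,0,0,0]'; python3 w.py
```

```text
t: 16.35
ee_pos: [610.7, 42.7, 232.7]
eef_rot: [2.102, 2.335, -0.0]
contact_force: [-1.7, -4.4, 5.1]
gripper_width: 22.0
phi 2.190 r 72.1 z 232.7 Ft(resist) 4.0 Fr -2.6
t: 17.02
ee_pos: [616.0, 46.4, 232.6]
eef_rot: [-2.102, -2.334, 0.003]
contact_force: [-6.8, -6.6, 6.7]
gripper_width: 21.6
phi 2.100 r 72.3 z 232.6 Ft(resist) 9.2 Fr -2.3
```

```bash
python3 -m pendant '[0.032,0.084,0,0,0,0,0.032,0.084,0,0,0,0,0.032,0.084,0,0,0,0,0.032,0.084,0,0,0,0,0,0,0,0,0,0,0,0,0,0,0,0,0,0,0,0,0,0,0,0,0,0,0,0]'; python3 w.py
python3 -m pendant '[0.032,0.084,0,0,0,0,0.032,0.084,0,0,0,0,0.032,0.084,0,0,0,0,0.032,0.084,0,0,0,0,0,0,0,0,0,0,0,0,0,0,0,0,0,0,0,0,0,0,0,0,0,0,0,0]'; python3 w.py
```

```text
t: 17.68
ee_pos: [618.4, 47.8, 232.6]
eef_rot: [-2.101, -2.333, 0.005]
contact_force: [-8.7, -7.4, 10.6]
gripper_width: 21.6
phi 2.061 r 72.3 z 232.6 Ft(resist) 11.2 Fr -2.4
t: 18.35
ee_pos: [621.2, 49.3, 232.5]
eef_rot: [-2.101, -2.333, 0.007]
contact_force: [-12.1, -7.4, 10.6]
gripper_width: 21.6
phi 2.018 r 72.4 z 232.5 Ft(resist) 14.2 Fr -1.5
```

```bash
python3 -m pendant '[0.023,0.087,0,0,0,0,0.023,0.087,0,0,0,0,0.023,0.087,0,0,0,0,0.023,0.087,0,0,0,0,0,0,0,0,0,0,0,0,0,0,0,0,0,0,0,0,0,0,0,0,0,0,0,0]'; python3 w.py
python3 -m pendant '[0.023,0.087,0,0,0,0,0.023,0.087,0,0,0,0,0.023,0.087,0,0,0,0,0.023,0.087,0,0,0,0,0,0,0,0,0,0,0,0,0,0,0,0,0,0,0,0,0,0,0,0,0,0,0,0]'; python3 w.py
```

```text
t: 19.02
ee_pos: [624.5, 50.9, 232.6]
eef_rot: [-2.1, -2.333, 0.006]
contact_force: [-12.3, -6.4, 11.9]
gripper_width: 22.0
phi 1.967 r 72.5 z 232.6 Ft(resist) 13.8 Fr -1.1
t: 19.68
ee_pos: [628.1, 52.3, 232.6]
eef_rot: [-2.1, -2.333, 0.005]
contact_force: [-11.1, -5.0, 11.2]
gripper_width: 21.6
phi 1.914 r 72.5 z 232.6 Ft(resist) 12.2 Fr -1.0
```

```bash
python3 -m pendant '[0.014,0.089,0,0,0,0,0.014,0.089,0,0,0,0,0.014,0.089,0,0,0,0,0.014,0.089,0,0,0,0,0,0,0,0,0,0,0,0,0,0,0,0,0,0,0,0,0,0,0,0,0,0,0,0]'; python3 w.py
python3 -m pendant '[0.014,0.089,0,0,0,0,0.014,0.089,0,0,0,0,0.014,0.089,0,0,0,0,0.014,0.089,0,0,0,0,0,0,0,0,0,0,0,0,0,0,0,0,0,0,0,0,0,0,0,0,0,0,0,0]'; python3 w.py
```

```text
t: 20.35
ee_pos: [631.9, 53.6, 232.7]
eef_rot: [-2.1, -2.333, 0.004]
contact_force: [-9.8, -3.2, 10.1]
gripper_width: 21.9
phi 1.859 r 72.6 z 232.7 Ft(resist) 10.3 Fr -0.3
t: 21.02
ee_pos: [635.8, 54.7, 232.7]
eef_rot: [-2.1, -2.334, 0.002]
contact_force: [-6.1, -4.3, 9.4]
gripper_width: 22.1
phi 1.802 r 72.6 z 232.7 Ft(resist) 6.9 Fr -2.8
```

```bash
python3 -m pendant '[0.005,0.09,0,0,0,0,0.005,0.09,0,0,0,0,0.005,0.09,0,0,0,0,0.005,0.09,0,0,0,0,0,0,0,0,0,0,0,0,0,0,0,0,0,0,0,0,0,0,0,0,0,0,0,0]'; python3 w.py
python3 -m pendant '[0.005,0.09,0,0,0,0,0.005,0.09,0,0,0,0,0.005,0.09,0,0,0,0,0.005,0.09,0,0,0,0,0,0,0,0,0,0,0,0,0,0,0,0,0,0,0,0,0,0,0,0,0,0,0,0]'; python3 w.py
```

```text
t: 21.68
ee_pos: [640.3, 55.6, 232.9]
eef_rot: [-2.101, -2.335, -0.001]
contact_force: [-1.8, -2.7, 6.1]
gripper_width: 22.0
phi 1.740 r 72.6 z 232.9 Ft(resist) 2.2 Fr -2.3
t: 22.35
ee_pos: [643.9, 56.2, 232.9]
eef_rot: [-2.101, -2.335, -0.001]
contact_force: [-1.0, -1.7, 6.6]
gripper_width: 21.7
phi 1.689 r 72.7 z 232.9 Ft(resist) 1.2 Fr -1.5
```

```bash
python3 -m pendant '[0,0,0,0,0,0,0,0,0,0,0,0,0,0,0,0,0,0,0,0,0,0,0,0,0,0.09,0,0,0,0,0,0.09,0,0,0,0,0,0.09,0,0,0,0,0,0.09,0,0,0,0]'; python3 w.py
python3 -m pendant '[-0.005,0.09,0,0,0,0,-0.005,0.09,0,0,0,0,-0.005,0.09,0,0,0,0,0,0,0,0,0,0,0,0,0,0,0,0,0,0,0,0,0,0,0,0,0,0,0,0,0,0,0,0,0,0]'; python3 w.py
```

```text
t: 23.02
ee_pos: [647.3, 56.5, 232.8]
eef_rot: [-2.101, -2.335, -0.0]
contact_force: [-3.3, -1.9, 8.0]
gripper_width: 22.0
phi 1.643 r 72.7 z 232.8 Ft(resist) 3.4 Fr -1.6
t: 23.68
ee_pos: [650.1, 56.7, 232.9]
eef_rot: [-2.101, -2.335, -0.001]
contact_force: [-1.2, -2.8, 7.4]
gripper_width: 21.7
phi 1.603 r 72.8 z 232.9 Ft(resist) 1.3 Fr -2.7
```

Resistance climbed from 4 N, peaked at about 14 N at phi≈1.99, and fell back to plain drag by about 1.70. The wheel is now at 1.60, roughly 0.2–0.4 rad past. I'll release here and lift.

```bash
python3 -m pendant '[0,0,0,0,0,0,0,0,0,0,0,0,0,0,0,0,0,0,0,0,0,0,0,0,0,0,0,0,0,0,0,0,0,0,0,0,0,0,0,0,0,0,0,0,0,0,0,0]' 100
python3 -m pendant '[0,0,-0.5,0,0,0,0,0,-1,0,0,0,0,0,-2,0,0,0,0,0,-2,0,0,0,0,0,-2,0,0,0,0,0,-2,0,0,0,0,0,-1,0,0,0,0,0,0,0,0,0]'
python3 -m pendant '[0,-3,0,0,0,0,0,-3,0,0,0,0,0,-3,0,0,0,0,0,-3,0,0,0,0,0,-3,0,0,0,0,0,-3,0,0,0,0,0,-3,0,0,0,0,0,0,0,0,0,0]'
python3 - <<'E'
from h import *
import cv2
c=np.array([652.5,-16]);a=np.array([np.cos(.11),np.sin(.11)])
for n in("side","top"):
    p,d=env.get_image(n);P=cloud(n,d).reshape(-1,3)
    if n=="side":cv2.imwrite("pics/s4.png",p[:,:,::-1])
    q=P[:,:2]-c; l=q@a; m=q@[-a[1],a[0]]
    k=(P[:,2]>78)&(P[:,2]<84)&(abs(m)<36)&(l<-95)&(l>-175)
    print(n,k.sum(),np.percentile(l[k],[2,20,50,80,98]) if k.sum() else 0)
    k=(P[:,2]>246)&(P[:,2]<254)&(np.hypot(*q.T)<95)&(np.hypot(*q.T)>50)
    if k.sum(): h=P[k].mean(0);print(k.sum(),h,np.arctan2(h[1]-c[1],h[0]-c[0]))
E
```

```text
t: 24.35
ee_pos: [650.2, 56.1, 232.2]
eef_rot: [-2.102, -2.335, -0.0]
contact_force: [-0.4, 0.5, 0.4]
gripper_width: 85.4
t: 25.02
ee_pos: [651.5, 56.1, 341.9]
eef_rot: [2.099, 2.331, 0.007]
contact_force: [0.3, 0.5, -0.4]
gripper_width: 85.3
t: 25.68
ee_pos: [437.3, 33.9, 336.2]
eef_rot: [-2.101, -2.334, 0.003]
contact_force: [0.3, 0.5, -0.1]
gripper_width: 85.8
side 75 [-135.72551153 -133.61125006 -128.89454227 -125.2951407  -121.97166359]
39 [647.51083222  53.81897984 250.14048978] 1.64213368518954
top 16 [-132.47660187 -130.23090273 -127.34581613 -123.17696869 -119.91970558]
68 [650.18208259  55.87520662 250.53644651] 1.6030343469282802
```

View pics/s4.png

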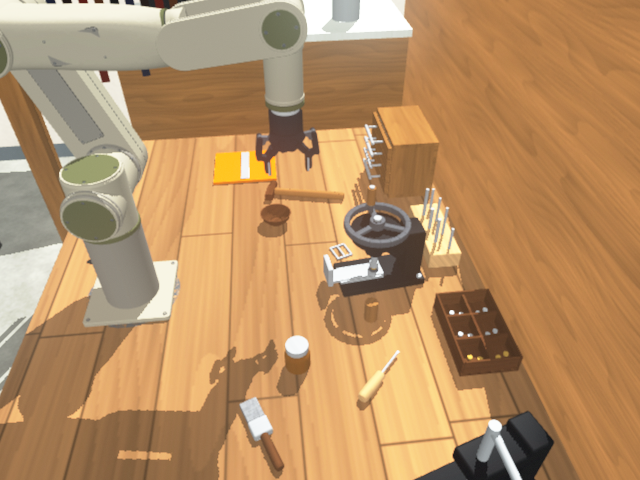

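The handle is at (373,195) and stayed at phi 1.60. The slide is home, the bystanders are in place and the arm is clear.

```bash
python3 -c "
from cell import env
print(env.close_job())"
```

```text
the job is handed in; nothing more can be done
None
```

I pushed the slide home, turned the flywheel just past the peak, let go, and handed the job in at about 26 s. `env.close_job()` gives no verdict, so what follows is from my own last readings.

- **Slide:** I pushed it with shut fingertips until it stopped on the buffer. The highest force I read was about 19 N. At the last check the near face measured about 135.7 mm short of the axis in the side view. The top view read about 132 mm from only 16 points, so it is less certain. The limit is 137.5 mm.
- **Flywheel:** I turned it about 1.48 rad clockwise. The resistance was about 4 N, climbed to a peak of about 14 N, then fell back to plain drag. I let go there, and the handle stayed put afterwards.
- **Distance past the stiff spot:** I don't know this exactly. If the middle is at the force peak, the wheel is about 0.38 rad past it. If it is where the force fell back to drag, it is about 0.17 rad past. Both are within 0.06 to 0.55 rad.
- **Not clearly seen:** I didn't feel the stud drive the wheel on; the force only dropped to or slightly below drag. I judged the stud closed from that force drop, not from the picture.
- **Handle angle:** the two cameras disagreed slightly, 1.60 rad from the top and 1.64 rad from the side.
- **Surroundings:** the bystanders looked unmoved in the last side view, though I didn't measure them. The arm is clear of everything.

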